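Load a culture dish and latch the incubator

ROBOT

A 6-joint arm with a two-finger parallel gripper is mounted at the origin on the work surface. World frame = base frame: x ahead of the robot, y to its left, z up, the work surface at z = 0. Lengths are in m, angles in degrees, forces in N, time in s.
With the tool pointing down it reaches from about 0.3 to 0.75 m from the base axis. Payload 8.5 kg.
Tool frame: the origin (TCP) lies on the centre line of the jaws, within the pads' length; the fingertips stand 17 mm ahead of it and the grasp point (between the pads) lies 2 mm behind it (env.tcp_to_tips is the distance from the TCP to the fingertips, in m); z points along the fingers, y is the line along which they close (so a half turn about z gives the same grasp; the last joint's range is limited). The gripper opens to 85 mm and grips with 20 to 120 N. Pads are 22 mm wide; open, the fingers measure 114 mm over their backs; the gripper's body (76 mm by 85 mm) begins 54 mm behind the grasp point. The pads swing forward as they close: fully open they stand 13 mm farther back than shut.
Start: joints at [58.31, 21.807, 74.336, -0, 83.858, -12.336], TCP at [0.182, 0.519, 0.248] pointing down, gripper open.
Joint ranges: [-178.18, 178.18], [-50.72, 133.34], [12.68, 142.11], [-81.47, 261.47], [9.98, 163.14], [-165.26, 165.26]. Speed limits (degrees/s): [136.94, 136.94, 180, 180, 180, 180].

INTERFACE

Orientations are given as a 3x3 rotation matrix whose columns are the frame's x, y, z axes.
In Python, from rig import env gives the robot as it stands. The module is installed in compiled form; this text tells all that it offers.
- The arm moves only by the shell command python3 -m pendant 'ROWS' [FORCE]. ROWS is JSON, a list of rows, each a list of 7 numbers: the opening, from 0 (shut) to 1 (fully open), then the shift along the tool's x, y, z in m, then the turn, a rotation vector about the tool's x, y, z in rad. A call has 1 to 5 rows; each row is the pose to reach, as a shift and turn from the pose commanded when the call began, along the tool's axes at that moment; what a row does not reach only later rows make up. A row lasts 1/8 s, in which the tool goes at most 62.5 mm and 10.7 degrees, less where a joint would pass 70% of its speed; a pose out of reach is approached as far as the arm can. A call with a gripper value outside its range is refused whole. The fingers move at their own pace and stop on an object; FORCE is the grip in N (left out, the last holds). Time passes only in rows, so rows that repeat a pose let the fingers close. It gives the time, the measured TCP pose, the force, the opening and the grip force at its end, in the units of the state.
- env.observe(): the state, without advancing time (a new reading comes with each control period).
- env.get_image(name): name is "side" or "top" or "wrist"; returns a dict with "image" (420x560x3 uint8, blue, green, red), "fx", "fy", "cx", "cy" (pixels), "pose" (4x4, takes a point from camera to world coordinates). Camera axes: x right, y up, looking along -z (the intrinsics and any distortion apply to the point x, -y, -z); pixel columns grow to the right and rows downward; lengths in m; the calibration is good to about 2 mm. A picture is of the moment at which its call begins. There is no depth.
- env.close_job(): hands the job in; it is judged then, once.
Trained networks look in the newest picture that a camera, given by its name, has taken for a name from the list of things; names that differ only in an ending like _2 or _b are one class to them, and where a whole thing is asked for, a point or a joint stands for the part that bears it (a point fixed in the world has none). Each returns a list of dicts, best first, with "conf" (0 to 1); they miss things now and then, are a little off and sometimes report something else, mostly with a low value. They report only what shows in the picture. A call takes as long as a camera call. They do not tell look-alikes from the thing itself.
- env.find_in(camera, thing): "bbox" ([centre column, centre row, width, height] in pixels, round what is visible of it).
- env.trace(camera, thing): "mask" (420x560 bool, what is visible of it) and "bbox" ([centre column, centre row, width, height] in pixels, round what is visible of it).
- env.tip_of(camera, thing): "centre" ([column, row] in pixels: a listed point, or the origin of a listed thing).
The state is a dict: "time_s": time; "q": joint angles; "qvel": joint speeds; "joint_efforts": joint torques, N m; "position": TCP position; "tool_rot": TCP orientation; "ft_force": force on the tool from outside, world axes, zero at the start; "wrist_torque": the same for the moment, N m; "grip_width": finger opening in m; "gripper_force": force on a finger pad.
Only numpy, scipy, OpenCV 4.12 (cv2) and the standard library are available. Lean on these libraries where they do the work, as an engineer would, in place of code of your own. Each camera call takes 0.05 s, during which the arm holds its last target. There are 200 camera calls.

TASK

Load the top dish of the stack into the clear-hooded incubator behind it: slide it level off the stack, over the sill and right inside onto the chamber floor, leaving the other two dishes standing as they are. Then swing the door shut and press it firmly, without slamming or forcing it, until its ball catch clicks and the door stays fully home by itself; disturb nothing else on the bench.

Things in the scene. Friction and masses are not known exactly. Their poses are not given: they have to be found in the camera images.
- incubator: Compact dish incubator fixed to the bench: white plinth 48 mm high, on it a clear hood with white corner posts, roof top 205 mm above the bench. Origin on the bench; own x points into the chamber (the mouth looks to the left and back towards the robot), y to the left as seen facing the mouth, z up. The hood runs from x = -100 to 120 and y = -115 to 115 mm, the plinth from x = -124 mm. Front open, closed by the door
- mouth (a point): Middle of the mouth at floor level, on the plane where the door seats (incubator frame -100, 0, 48 mm), same axes. The flat chamber floor comes out 24 mm in front of this plane as a sill. The opening runs from y = -83 to 97 mm, 48 to 189 mm above the bench, 214 mm deep. The roof's front edge is on this plane: a hand pushing a dish right in must lean back, fingers forwards and down
- door (a joint): Door angle in rad: 0 = fully home against a hard stop; grows as it swings out of the mouth and to the left (incubator's y) (1.57 = square to the mouth, stop at 2.1). The hinge drags a little (0.12 N m), so the door stays where it is left until the catch acts
- catch (a point): The ball catch: slot in the right jamb (incubator frame -83, -97, 125 mm) with a sprung steel ball. In the last 0.09 rad the door's tongue meets the ball: the push near the free edge must rise to 10 to 14 N, gives way about 0.035 rad before home, then the catch pulls the door in and holds it. Pressed less, the door springs back ajar
- door_hinge (a point): Point on the vertical hinge axis, half-way up the door, at the left edge of the hood on the seat plane (incubator frame -100, 115, 129 mm). The door's inner face lies in the plane of this axis
- door_press (a point): Where to press on the door's outer face: plain white stile 195 mm from the hinge axis, 20 mm below the door's top edge. Its x axis points through the door from outside to inside (closing push), y along the door to the hinge. Door: 230 wide, 150 high, 22 mm thick, white frame, clear pane, 0.9 kg; lower edge 54, top edge 204 mm above the bench
- door_handle (a point): Middle of the vertical steel bar handle on the door's outer face: it stands 26 mm proud of the face, 212 mm from the hinge axis, from 76 to 130 mm above the bench. On the inner face behind it the tongue of the catch stands 27 mm proud
- dish_top_center (a point): Centre (half-way up) of the top dish of the stack, the one to load: round closed clear dish with straw-coloured agar, 100 mm across, 25 mm high, about 0.12 kg, too wide to grip flat. The stack stands on the bench right in front of the sill; the top dish's underside is 50 mm above the bench, 2 mm above the sill
- dish_mid_center (a point): Centre of the middle dish, same kind; to stay where it is. Its top is 50 mm above the bench, so the door passes over it
- dish_low_center (a point): Centre of the bottom dish, same kind; to stay where it is
- media_bottle: Bystander: brown bottle with blue screw cap, 80 mm across, 158 mm high; origin under its centre
- spirit_burner: Bystander: squat glass spirit burner with metal cap, 80 mm across, 97 mm high; origin under its centre
- jug: Bystander: white open jug, 124 mm across, 150 mm high; origin under its centre
Not all that is in view belongs to the job. What is shaped like the part that bears dish_top_center but blue or purple is not meant.

How it is judged (in metres and radians):
On the way, in this order (a step that is already met when the one before it is completed fails the run):
1. with the door still open, the top dish lies level on the chamber floor, right inside the mouth (rim at most 5 mm proud of the seat plane) (value of joint door above 0.8 rad and x of dish_top_center in the frame of mouth above 0.045 m and z of dish_top_center in the frame of mouth between 0.008 and 0.018 m and angle between dish_top_center's own z axis and vertical below 0.1 rad), for 0.2 s.
2. the door is home on its catch (value of joint door below 0.015 rad), for 0.3 s.
At the end, for the whole second after the job is handed in: The door stays home on its catch by itself (within 0.015 rad, 3 mm at the free edge), the top dish lies level on the chamber floor inside the shut door, the middle and bottom dishes are within 12 mm and the bystanders within 30 mm of where they stood (value of joint door below 0.015 rad and x of dish_top_center in the frame of mouth between 0.045 and 0.18 m and z of dish_top_center in the frame of mouth between 0.008 and 0.018 m and angle between dish_top_center's own z axis and vertical below 0.1 rad and distance of each of dish_mid_center, dish_low_center from where it was at the start of the episode below 0.012 m and distance of each of media_bottle, spirit_burner, jug from where it was at the start of the episode below 0.03 m); the robot touches nothing.
It fails at once if the dish being loaded was lifted more than 20 mm or tipped instead of slid level (height (world z) of dish_top_center above 0.085 m or angle between dish_top_center's own z axis and vertical above 0.25 rad).
It fails at once if the rest of the stack was shifted by more than 12 mm (distance of any of dish_mid_center, dish_low_center from where it was at the start of the episode above 0.012 m).
It fails at once if the door was slammed (swung at the catch faster than 2 rad/s) (velocity of joint door below -2 rad/s and value of joint door above 0.1 rad).
It fails at once if the incubator or its door was forced (more than 45 N from the robot) (contact force between any of the arm, the fingers and incubator above 45 N).
It fails at once if a bystander was knocked over or shifted by more than 30 mm (distance of any of media_bottle, spirit_burner, jug from where it was at the start of the episode above 0.03 m).
It also fails if it takes over 61 s, if anything falls off the work surface, if the arm or the gripper's body presses on something with over 40 N, if the wrist force passes 120 N, or if a joint passes its speed limit or range.

## Working session

There is one attempt and no reset: what is moved stays moved. The work goes in short steps, Python scripts to look and compute and a shell command to move; the robot and the scene stay as the last step left them, time stands still between calls to the robot, and variables do not carry over. Pictures are saved under pics/ and viewed, at most 10 in all, crops included, and the job is handed in when it is done.

```bash
mkdir -p pics
cat > h.py <<'E'
import numpy as np, cv2
from rig import env
def grab(n):
    d=env.get_image(n); return d
def ray(d,px):
    P=np.array(d["pose"]); v=np.array([(px[0]-d["cx"])/d["fx"],-(px[1]-d["cy"])/d["fy"],-1.0])
    return P[:3,3],P[:3,:3]@v
def onz(d,px,z):
    o,v=ray(d,px); return o+v*(z-o[2])/v[2]
def proj(d,p):
    P=np.array(d["pose"]); c=P[:3,:3].T@(np.array(p)-P[:3,3]); return [d["cx"]+d["fx"]*c[0]/-c[2], d["cy"]+d["fy"]*c[1]/c[2]]
E
python3 - <<'E'
from h import *
np.set_printoptions(precision=3,suppress=True)
ims=[]
for n in ["side","top"]:
    d=grab(n); ims.append(d["image"]); cv2.imwrite(f"pics/{n}0.png",d["image"])
    print(n,d["fx"],d["cx"],d["cy"],np.array(d["pose"]), d.keys())
    for t in ["incubator","mouth","catch","door_hinge","door_press","door_handle","dish_top_center","dish_mid_center","media_bottle","spirit_burner","jug"]:
        print(t,[(np.round(r["centre"],1).tolist(),round(r["conf"],2)) for r in env.tip_of(n,t)[:3]])
s=env.observe(); print(s["time_s"],s["position"],s["tool_rot"],s["grip_width"])
E
```

```text
side 482.8836964870417 281.95025157415586 212.9154480248327 [[-0.938  0.222 -0.265  0.254]
 [-0.345 -0.647  0.68   0.564]
 [-0.02   0.729  0.684  0.857]
 [ 0.     0.     0.     1.   ]] dict_keys(['image', 'fx', 'fy', 'cx', 'cy', 'pose'])
incubator [([252.9, 241.6], 0.6)]
mouth [([256.5, 253.1], 0.78)]
catch [([300.7, 220.1], 0.7)]
door_hinge [([204.2, 236.9], 0.59), ([320.4, 210.5], 0.52)]
door_press [([166.5, 297.0], 0.91)]
door_handle [([162.3, 329.6], 0.96)]
dish_top_center [([253.6, 282.7], 0.92), ([270.4, 359.0], 0.92), ([331.6, 336.1], 0.91)]
dish_mid_center [([249.4, 292.3], 0.71)]
media_bottle [([321.9, 210.6], 0.92)]
spirit_burner [([342.1, 249.4], 0.74), ([253.8, 236.8], 0.4)]
jug []
top 493.3928789037822 282.95397753627236 202.36030217960817 [[ 0.001  0.998 -0.058  0.467]
 [-1.     0.001  0.005 -0.123]
 [ 0.005  0.058  0.998  1.169]
 [ 0.     0.     0.     1.   ]] dict_keys(['image', 'fx', 'fy', 'cx', 'cy', 'pose'])
incubator []
mouth [([267.0, 183.3], 0.73)]
catch [([293.2, 216.5], 0.85)]
door_hinge [([238.4, 131.5], 0.61)]
door_press []
door_handle [([144.3, 153.5], 0.56)]
dish_top_center [([167.3, 174.1], 0.81), ([225.7, 195.9], 0.76), ([215.9, 279.7], 0.67)]
dish_mid_center []
media_bottle [([364.8, 218.9], 0.62), ([143.6, 149.0], 0.38)]
spirit_burner [([314.8, 257.0], 0.98)]
jug [([401.6, 149.3], 0.72)]
1.2 [0.182 0.519 0.248] [[-0.943  0.331  0.   ]
 [ 0.331  0.943  0.   ]
 [-0.     0.    -1.   ]] 0.08536960959952072
```

View pics/side0.png

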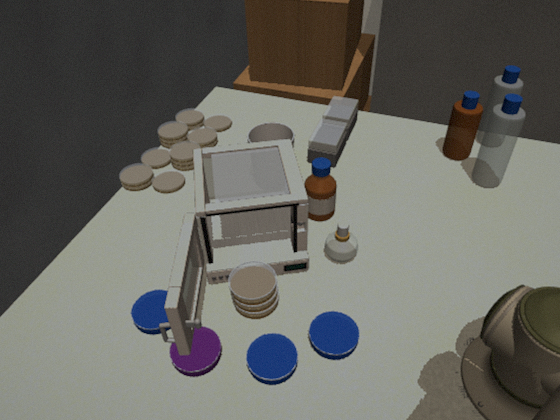

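View pics/top0.png

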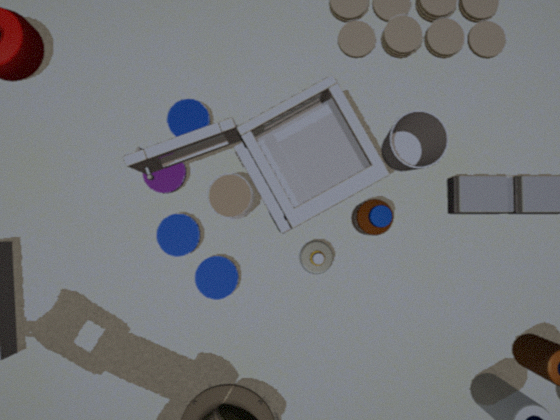

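Side view: the straw stack of three stands at (253,283), in front of the sill, with the door open to its left (160–200, 215–350). Look-alikes:
- Blue dishes at (155,311), (272,357) and (333,335).
- Purple dish at (196,350).
- Spare straw piles behind the incubator at (130–220, 120–180).

In the top view the stack is at (231,195). I choose that one because it is straw-coloured and directly in front of the mouth.

```bash
cat > fit.py <<'E'
from h import *
from scipy.optimize import least_squares
np.set_printoptions(precision=4,suppress=True)
S=grab("side");T=grab("top")
obs=[(T,(331,80),(.12,.115,.205)),(T,(391,172),(.12,-.115,.205)),(T,(287,231),(-.1,-.115,.205)),
 (T,(293.2,216.5),(-.083,-.097,.125)),(T,(267,183.3),(-.1,0,.048)),(T,(238.4,131.5),(-.1,.115,.129)),
 (S,(252.9,241.6),(0,0,0)),(S,(256.5,253.1),(-.1,0,.048)),(S,(300.7,220.1),(-.083,-.097,.125)),(S,(204.2,236.9),(-.1,.115,.129))]
def w(p,a): 
    c,s=np.cos(p[2]),np.sin(p[2]); return np.array([p[0]+c*a[0]-s*a[1],p[1]+s*a[0]+c*a[1],a[2]])
f=lambda p:np.concatenate([np.array(proj(d,w(p,a)))-u for d,u,a in obs])
r=least_squares(f,[.53,-.13,-1.05],loss="soft_l1",f_scale=3); p=r.x
print("inc",p,np.degrees(p[2])); print(f(p).reshape(-1,2).round(1))
# dish: triangulate side+top
def tri(us):
    A=np.zeros((3,3));b=np.zeros(3)
    for d,u in us:
        o,v=ray(d,u); v=v/np.linalg.norm(v); M=np.eye(3)-np.outer(v,v);A+=M;b+=M@o
    return np.linalg.solve(A,b)
def inc(q): 
    c,s=np.cos(p[2]),np.sin(p[2]); e=np.array(q)[:2]-p[:2]; return np.array([c*e[0]+s*e[1],-s*e[0]+c*e[1],q[2]])
for m in env.trace("top","dish_top_center")[:4]: print("trace top",m["bbox"],m["conf"])
for m in env.trace("side","dish_top_center")[:4]: print("trace side",m["bbox"],m["conf"])
q=tri([(S,(253.6,282.7)),(T,(231,195))]);print("dish tri",q,inc(q), "z.0625:",onz(S,(253.6,282.7),.0625),onz(T,(231,195),.07))
# door angle scan: press + handle in side, handle in top
def door(a,r,o,z):
    # along door dir from hinge at angle a; closed dir -y; o=outward offset
    d=np.array([-np.sin(a),-np.cos(a)]); n=np.array([-np.cos(a),np.sin(a)])
    e=np.array([-.1,.115])+d*r+n*o; return w(p,(e[0],e[1],z))
for a in np.arange(1.5,2.11,.1): print(round(a,2),np.round(proj(S,door(a,.195,.022,.184)),0),np.round(proj(S,door(a,.212,.048,.103)),0),np.round(proj(T,door(a,.23,.011,.204)),0))
for t in ("media_bottle","spirit_burner"):pass
np.save("inc.npy",p)
im=cv2.resize(S["image"][170:380,120:400],None,fx=2.8,fy=2.8,interpolation=cv2.INTER_CUBIC)
for a in [(-.1,-.083,.048),(-.1,.097,.048),(-.124,-.115,.048),(-.124,.115,.048),(-.1,.115,.205),(-.1,-.115,.205),(.12,.115,.205),(.12,-.115,.205)]:
    u=(np.array(proj(S,w(p,a)))-[120,170])*2.8; cv2.circle(im,tuple(int(x) for x in u),4,(0,0,255),1)
for k in range(0,360,15):
    e=(q[0]+.05*np.cos(np.radians(k)),q[1]+.05*np.sin(np.radians(k)),.075)
    u=(np.array(proj(S,e))-[120,170])*2.8; cv2.circle(im,tuple(int(x) for x in u),2,(0,200,0),-1)
cv2.imwrite("pics/crop1.png",im)
E
python3 fit.py
```

```text
inc [ 0.6199 -0.1767 -1.0646] -60.99942611454333
[[ 1.3 -6. ]
 [-1.4  2.7]
 [ 4.7 -2. ]
 [ 0.5  1.3]
 [-1.4  1.8]
 [ 0.   2.9]
 [ 0.6 -2.6]
 [ 0.7  2.9]
 [-2.1  0.7]
 [-3.5  0.3]]
trace top [216.2, 278.6, 44.0, 41.3] 0.93
trace top [166.4, 180.9, 40.9, 29.0] 0.84
trace top [185.4, 116.8, 41.5, 37.5] 0.82
trace top [177.2, 235.0, 42.6, 43.7] 0.69
trace side [272.6, 358.6, 47.0, 52.0] 0.82
trace side [335.1, 335.1, 55.2, 47.4] 0.81
trace side [195.2, 352.4, 56.8, 48.3] 0.8
trace side [150.6, 311.4, 37.6, 45.7] 0.78
dish tri [ 0.5477 -0.0113  0.0551] [-0.1796  0.017   0.0551] z.0625: [ 0.5445 -0.0061  0.0625] [ 0.5471 -0.0126  0.07  ]
1.5 [195. 296.] [188. 334.] [133. 185.]
1.6 [184. 297.] [176. 333.] [128. 175.]
1.7 [173. 297.] [165. 332.] [124. 164.]
1.8 [162. 296.] [154. 330.] [121. 153.]
1.9 [151. 294.] [143. 326.] [119. 142.]
2.0 [141. 291.] [134. 322.] [118. 130.]
2.1 [132. 287.] [126. 317.] [119. 119.]
```

View pics/crop1.png

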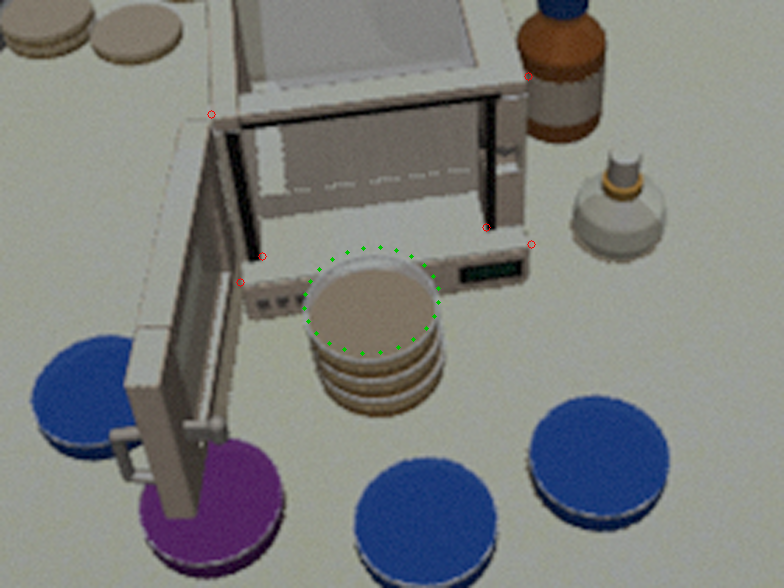

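The crop shows the stack of three straw dishes, top one at (372,312) in the crop, right before the sill. The mouth is behind it and the door stands open on the left at about 1.75 rad. The fit is good to a few mm. Next I plan the leaned pre-push pose.

```bash
cat > go.py <<'E'
import sys
from h import *
from scipy.spatial.transform import Rotation as R
np.set_printoptions(precision=4,suppress=True)
p=np.load("inc.npy"); c,s=np.cos(p[2]),np.sin(p[2]); B=np.array([[c,-s,0],[s,c,0],[0,0,1]]); O=np.array([p[0],p[1],0])
def rel(tip,tilt,yaw=0):
    "tip: inc coords of fingertip centre; tilt deg forward; yaw about vertical of tool relative to inc"
    o=env.observe(); Rc=np.array(o["tool_rot"]); L=env.tcp_to_tips
    t,a=np.radians(tilt),np.radians(yaw); z=np.array([np.sin(t),0,-np.cos(t)]); y=np.array([0,1,0.])
    Y=np.array([[np.cos(a),-np.sin(a),0],[np.sin(a),np.cos(a),0],[0,0,1]])
    Rt=B@Y@np.column_stack([np.cross(y,z),y,z]); P=O+B@np.array(tip)-Rt[:,2]*L
    print("shift",Rc.T@(P-o["position"]),"rot",R.from_matrix(Rc.T@Rt).as_rotvec())
def where():
    o=env.observe();Rc=np.array(o["tool_rot"]);t=np.array(o["position"])+Rc[:,2]*env.tcp_to_tips
    print("t",o["time_s"],"tip inc",B.T@(t-O),"z inc",B.T@Rc[:,2],"y inc",B.T@Rc[:,1],"F inc",B.T@np.array(o["ft_force"]),"q",np.round(o["q"],0),"w",o["grip_width"],"L",env.tcp_to_tips)
where()
if len(sys.argv)>1: a=[float(x) for x in sys.argv[1:]]; rel(a[:3],*a[3:])
E
python3 go.py -.30 .016 .13 40
```

```text
t 1.4 tip inc [-0.8205 -0.0455  0.2313] z inc [-0.  0. -1.] y inc [-0.6645  0.7473  0.    ] F inc [ 1.2143  0.8741 -0.0053] q [ 58.  22.  74.   0.  84. -12.] w 0.08544902181080763 L 0.017
shift [-0.4217 -0.2926  0.1053] rot [ 0.2535 -0.6667  0.6965]
```

```bash
python3 -m pendant '[[0.6,-0.42,-0.292,0.105,0.253,-0.667,0.696],[0.6,-0.42,-0.292,0.105,0.253,-0.667,0.696],[0.6,-0.42,-0.292,0.105,0.253,-0.667,0.696],[0.6,-0.42,-0.292,0.105,0.253,-0.667,0.696],[0.6,-0.42,-0.292,0.105,0.253,-0.667,0.696]]'; python3 go.py -.30 .016 .13 40
```

```text
time_s: 2.02
position: [0.3624, 0.2694, 0.1856]
tool_rot: [[-0.415, 0.855, 0.311], [0.671, 0.519, -0.53], [-0.615, -0.011, -0.789]]
ft_force: [0.0, 1.1, -0.0]
grip_width: 0.0512
gripper_force: 0.0
t 2.025 tip inc [-0.5045 -0.0087  0.1722] z inc [ 0.6147  0.0153 -0.7886] y inc [-0.0392  0.9992 -0.0112] F inc [-0.9393  0.5591 -0.0422] q [ 40.  23.  94. -39.  75.  23.] w 0.051196193293799645 L 0.017
shift [-0.1355  0.0175  0.1594] rot [ 0.0159 -0.0357  0.0375]
```

```bash
python3 -m pendant '[[0.6,-0.135,0.017,0.159,0.016,-0.036,0.037],[0.6,-0.135,0.017,0.159,0.016,-0.036,0.037],[0.6,-0.135,0.017,0.159,0.016,-0.036,0.037],[0.6,-0.135,0.017,0.159,0.016,-0.036,0.037],[0.6,-0.135,0.017,0.159,0.016,-0.036,0.037]]' >/dev/null; python3 go.py -.27 .016 .0605 40
python3 - <<'E'
from h import *
W=grab("wrist"); S=grab("side")
cv2.imwrite("pics/w1.png",np.hstack([W["image"],S["image"][150:400,150:390].repeat(1,0)[:0].reshape(0,0,3)]) if 0 else W["image"])
for t in ("dish_top_center","mouth"):
    for cam,d in(("wrist",W),("side",S)):
        for r in env.tip_of(cam,t)[:4]: print(t,cam,np.round(r["centre"],1),round(r["conf"],2),onz(d,r["centre"],.0625 if "dish" in t else .048))
E
```

```text
t 2.65 tip inc [-0.3013  0.0156  0.1288] z inc [ 0.6401 -0.0023 -0.7683] y inc [-0.0006  1.     -0.0035] F inc [-0.5482 -0.6643  0.4543] q [ 16.  26. 100. -49.  56.  16.] w 0.05149390416141329 L 0.017
shift [0.0197 0.0006 0.0725] rot [-0.0023 -0.0036  0.0027]
dish_top_center wrist [252.3  49.2] 0.87 [0.44453756 0.14738041 0.0625    ]
dish_top_center wrist [496.6 102.5] 0.73 [0.54766642 0.17511115 0.0625    ]
dish_top_center wrist [287.7 257. ] 0.71 [ 0.55022026 -0.01240298  0.0625    ]
dish_top_center wrist [42.2 89.4] 0.67 [0.37597016 0.08714053 0.0625    ]
dish_top_center side [160.  312.2] 0.81 [0.69159342 0.12383469 0.0625    ]
dish_top_center side [196.7 353.2] 0.64 [0.58022165 0.18072786 0.0625    ]
dish_top_center side [250.7 285.1] 0.58 [0.54775541 0.00172668 0.0625    ]
mouth wrist [268.6 273.6] 0.57 [ 0.57003223 -0.08601775  0.048     ]
mouth side [255.5 252.8] 0.77 [ 0.57865289 -0.09682817  0.048     ]
```

View pics/w1.png

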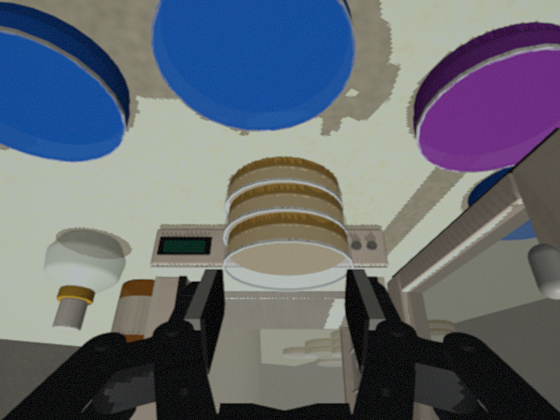

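The wrist view is upside down. The stack is at (288,235), its top dish at (288,257), centred between the fingers, with the sill behind it. The door is clear at the right (400–560, 140–300). I'll check the camera's clearance, then go down.

```bash
python3 -c "
from h import *
print(np.array(grab('wrist')['pose'])[:3,3])"; python3 -m pendant '[[0.6,0.02,0.002,0.036,0,0,0],[0.6,0.02,0.002,0.072,0,0,0],[0.6,0.02,0.002,0.072,0,0,0]]'; python3 go.py -.245 .017 .0605 40
```

```text
[0.41086249 0.232925   0.18601591]
time_s: 3.38
position: [0.498, 0.0787, 0.0726]
tool_rot: [[-0.378, 0.873, 0.307], [0.67, 0.487, -0.561], [-0.639, -0.006, -0.769]]
ft_force: [-0.0, 0.9, 0.7]
grip_width: 0.0511
gripper_force: 0.0
t 3.375 tip inc [-0.2716  0.0171  0.0595] z inc [ 0.6395 -0.0033 -0.7688] y inc [-0.0025  1.     -0.0063] F inc [-0.8351  0.4475  0.6775] q [ 12.  33. 103. -57.  47.  24.] w 0.05110337533257948 L 0.017
shift [-0.021  -0.0002  0.0162] rot [-0.0033 -0.0043  0.0059]
```

```bash
python3 -m pendant '[[0.6,-0.0077,0,0.0064,0,0,0],[0.6,-0.0154,0,0.0128,0,0,0],[0.6,-0.0231,0,0.0192,0,0,0],[0.6,-0.0308,0,0.0256,0,0,0],[0.6,-0.0385,0,0.032,0,0,0]]'|tail -3; python3 go.py -.2 .017 .0595 40
python3 - <<'E'
from h import *
S=grab("side"); cv2.imwrite("pics/s2.png",cv2.resize(S["image"][170:380,120:400],None,fx=2.8,fy=2.8,interpolation=cv2.INTER_CUBIC))
E
```

```text
ft_force: [-0.3, 0.4, 0.4]
grip_width: 0.0512
gripper_force: 0.5
t 4.0 tip inc [-0.221   0.0179  0.0611] z inc [ 0.6403 -0.0001 -0.7682] y inc [-0.0033  1.     -0.0029] F inc [-0.4881 -0.0681  0.3991] q [  7.  33. 102. -58.  44.  21.] w 0.05118137182118462 L 0.017
shift [-0.0151 -0.001   0.0147] rot [-0.0001 -0.0033  0.0044]
```

View pics/s2.png

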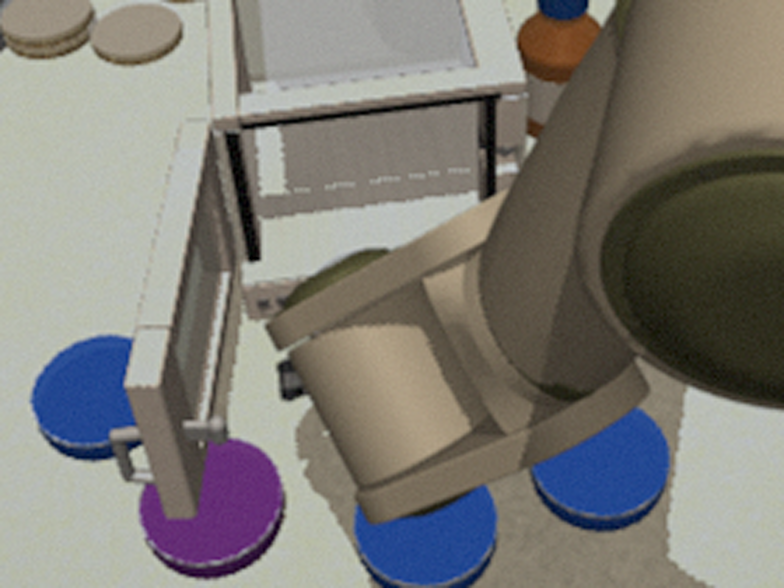

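The arm hides the stack in the side view; the hand clears the door (free edge at crop (145,360)). From here I watch with the wrist camera.

```bash
python3 -m pendant '[[0.6,-0.007,-0.001,0.0074,0,0,0],[0.6,-0.0144,-0.001,0.0138,0,0,0],[0.6,-0.0221,-0.001,0.0202,0,0,0],[0.6,-0.0298,-0.001,0.0266,0,0,0],[0.6,-0.0375,-0.001,0.033,0,0,0]]'|tail -3; python3 go.py -.093 .017 .0595 40
python3 - <<'E'
from h import *
W=grab("wrist"); cv2.imwrite("pics/w3.png",W["image"])
for r in env.tip_of("wrist","dish_top_center")[:4]: print(np.round(r["centre"],1),round(r["conf"],2),onz(W,r["centre"],.0625))
E
```

```text
ft_force: [-1.0, 0.9, 1.3]
grip_width: 0.0515
gripper_force: 0.7
t 4.675 tip inc [-0.1711  0.0171  0.0596] z inc [ 0.6402 -0.0003 -0.7682] y inc [-0.0034  1.     -0.0032] F inc [-1.285  -0.4227  1.3211] q [  1.  34. 101. -59.  41.  17.] w 0.05153996886470455 L 0.017
shift [-0.0598 -0.0004  0.0501] rot [-0.0003 -0.0033  0.0046]
[287.6 317.3] 0.63 [ 0.57639843 -0.05803826  0.0625    ]
```

View pics/w3.png

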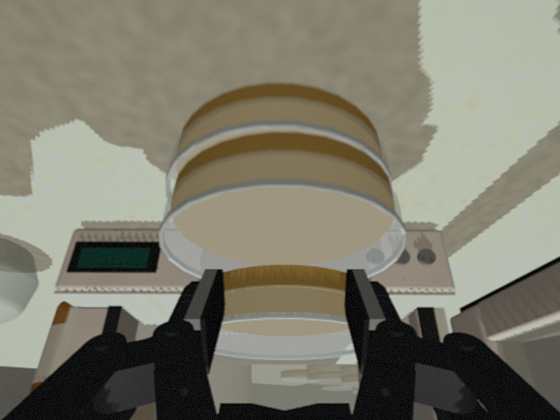

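The wrist view shows the top dish at (287,310), cradled by both fingers and sliding level onto the sill. The two lower dishes, (285,180), stand still.

```bash
python3 -m pendant '[[0.6,-0.0077,0,0.0064,0,0,0],[0.6,-0.0154,0,0.0128,0,0,0],[0.6,-0.0231,0,0.0192,0,0,0],[0.6,-0.0308,0,0.0256,0,0,0],[0.6,-0.0385,0,0.032,0,0,0]]'|tail -4; python3 go.py; python3 -m pendant '[[0.6,-0.0069,0,0.0058,0,0,0],[0.6,-0.0138,0,0.0115,0,0,0],[0.6,-0.0208,0,0.0173,0,0,0],[0.6,-0.0269,0,0.0224,0,0,0],[0.6,-0.0269,0,0.0224,0,0,0]]'|tail -3; python3 go.py
python3 - <<'E'
from h import *
W=grab("wrist"); cv2.imwrite("pics/w4.png",W["image"])
for r in env.tip_of("wrist","dish_top_center")[:4]: print(np.round(r["centre"],1),round(r["conf"],2),onz(W,r["centre"],.0605))
E
```

```text
tool_rot: [[-0.376, 0.873, 0.31], [0.67, 0.488, -0.56], [-0.64, -0.003, -0.768]]
ft_force: [-0.6, -0.6, 0.3]
grip_width: 0.0516
gripper_force: 0.3
t 5.4 tip inc [-0.121   0.0173  0.0597] z inc [ 0.6402 -0.0003 -0.7682] y inc [-0.0033  1.     -0.0031] F inc [ 0.2154 -0.8219  0.3449] q [ -4.  34.  99. -59.  39.  12.] w 0.05159997519294975 L 0.017
ft_force: [0.2, 0.6, -0.2]
grip_width: 0.0511
gripper_force: 0.0
t 6.025 tip inc [-0.0861  0.0173  0.0598] z inc [ 0.6404 -0.0005 -0.768 ] y inc [-0.0028  1.     -0.003 ] F inc [-0.4511  0.4483 -0.2282] q [ -7.  35.  97. -58.  37.   8.] w 0.05113130216172109 L 0.017
[287.9 313. ] 0.57 [ 0.61758797 -0.13162303  0.0605    ]
```

View pics/w4.png

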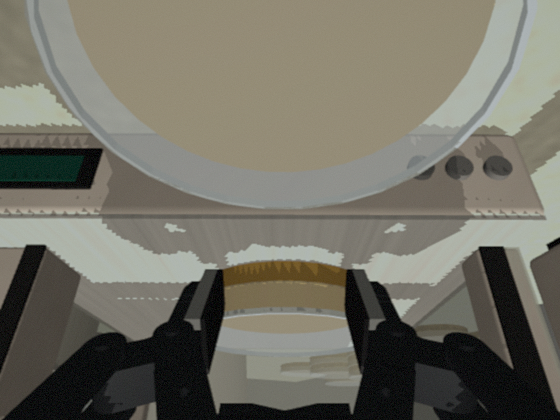

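The dish sits between the jambs with its near rim at about (285,265), past the sill. I push 6 mm further for margin, then back out along the tool.

```bash
python3 -m pendant '[[0.6,-0.0046,0,0.0038,0,0,0],[0.6,-0.0046,0,0.0038,0,0,0],[0.6,0.011,0,-0.009,0,0,0],[0.6,0.011,0,-0.04,0,0,0],[0.6,0.011,0,-0.09,0,0,0]]'|tail -3; python3 -m pendant '[[0.6,0,0,-0.06,0,0,0],[0.6,0,0,-0.12,0,0,0],[0.6,0,0,-0.15,0,0,0],[0.6,0,0,-0.15,0,0,0]]'|tail -3; python3 go.py -.30 .016 .27 0
python3 - <<'E'
from h import *
p=np.load("inc.npy"); c,s=np.cos(p[2]),np.sin(p[2])
W=grab("wrist"); cv2.imwrite("pics/w5.png",W["image"])
for t in ("dish_top_center","mouth","catch"):
  for r in env.tip_of("wrist",t)[:4]:
    q=onz(W,r["centre"],{"d":.0605,"m":.048,"c":.125}[t[0]]); e=q[:2]-p[:2]; print(t,np.round(r["centre"],1),round(r["conf"],2),"inc",c*e[0]+s*e[1],-s*e[0]+c*e[1])
E
```

```text
ft_force: [0.4, 0.7, 0.7]
grip_width: 0.0512
gripper_force: 0.0
ft_force: [0.2, -0.5, -0.7]
grip_width: 0.0509
gripper_force: 0.0
t 7.25 tip inc [-0.2497  0.018   0.2387] z inc [ 0.6412  0.0038 -0.7674] y inc [-0.0056  1.      0.0003] F inc [ 0.5372 -0.0157 -0.7264] q [ 10.  17.  91. -42.  64.  -3.] w 0.050908901139984176 L 0.017
shift [ 0.0076 -0.0017 -0.0523] rot [0.0022 0.6961 0.0053]
dish_top_center [287.3 200.6] 0.9 inc -0.03337809757899112 0.023353621021624235
mouth [264.8 155.1] 0.86 inc -0.10177193999914202 -0.0007992314361465608
```

View pics/w5.png

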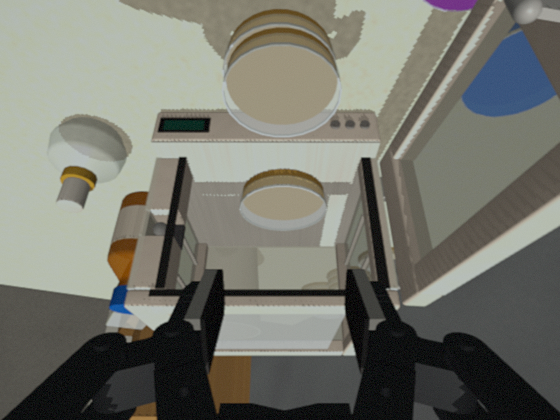

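The wrist view shows the dish flat inside at (283,200), about 65 mm past the mouth plane. The lower two dishes stand at (282,85), and the door is open on the right. Next: shut the jaws and pass over the door to its outer side.

```bash
python3 go.py -.28 .225 .265 0 | tail -1
cat > arc.py <<'E'
import sys
from go import *
r=.19
def rows(As):
    o=env.observe(); Rc=np.array(o["tool_rot"]); t0=np.array(o["position"])+Rc[:,2]*.017
    for a in As:
        d=np.array([-np.sin(a),-np.cos(a)]); n=np.array([-np.cos(a),np.sin(a)])
        k=.022+abs(n[0])*.011+abs(n[1])*.015; e=np.array([-.1,.115])+d*r+n*k
        t=O+B@np.array([e[0],e[1],ZT]); print(round(a,3),(Rc.T@(t-t0)).round(4))
ZT=.165
E
```

```text
shift [-0.0063  0.2079 -0.0394] rot [-0.0044  0.694   0.0043]
```

```bash
python3 -m pendant '[[0,-0.03,0,-0.04,0,0.15,0],[0,-0.02,0.05,-0.04,-0.004,0.3,0.004],[0,-0.006,0.1,-0.04,-0.004,0.45,0.004],[0,-0.006,0.155,-0.04,-0.004,0.6,0.004],[0,-0.006,0.208,-0.04,-0.004,0.694,0.004]]' | tail -3; python3 go.py -.28 .225 .165 0
python3 - <<'E'
from h import *
for n in("top","wrist"):
    d=grab(n); cv2.imwrite(f"pics/{n}6.png",d["image"])
E
```

```text
ft_force: [0.1, 0.4, 0.9]
grip_width: 0.0002
gripper_force: 0.0
t 8.075 tip inc [-0.2796  0.2268  0.2656] z inc [-0.0032  0.0004 -1.    ] y inc [0.0009 1.     0.0004] F inc [-0.2951  0.2834  0.886 ] q [  5.  38.  40.   0. 102. -24.] w 0.0002238600190662353 L 0.017
shift [ 0.0001 -0.0018  0.1006] rot [ 0.0004 -0.0032 -0.0009]
```

View pics/wrist6.png

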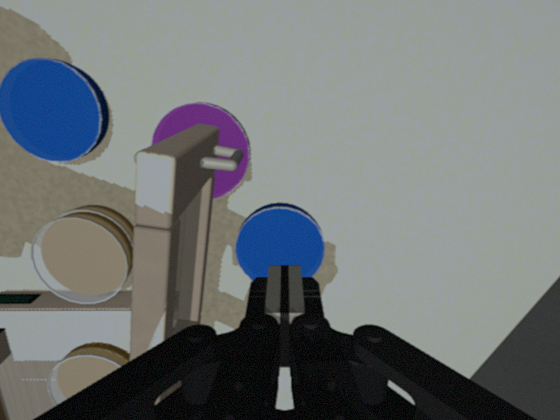

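The shut fingers (285,290) hang outside the door, whose top edge runs from (155,155) to (150,370) and whose handle is at (222,157). The way down is clear.

```bash
python3 -c "
from go import *
W=grab('wrist')
for u in((174,157),(136,155)):
    q=B.T@(onz(W,u,.204)-O); v=q[:2]-[-.1,.115]; print(q,'r',np.hypot(*v),'ang',np.arctan2(-v[0],-v[1]))
"; python3 -m pendant '[[0,0,-0.002,0.05,0,0,0],[0,0,-0.002,0.1,0,0,0],[0,0,-0.002,0.1,0,0,0]]' | tail -3; python3 -c "
from arc import *
rows([1.75,1.65,1.55,1.45,1.35,1.25])"
```

```text
t 8.175 tip inc [-0.2785  0.2287  0.261 ] z inc [-0.0032 -0.0031 -1.    ] y inc [ 0.0015  1.     -0.0031] F inc [ 0.5456 -1.2048 -0.9292] q [  5.  39.  40.   0. 102. -24.] w -2.8249959126500335e-05 L 0.017
[-0.3229  0.1692  0.204 ] r 0.22938617243105847 ang 1.8092281361290676
[-0.324   0.1487  0.204 ] r 0.2265180356645906 ang 1.7203036661166453
ft_force: [-0.2, -0.5, 0.3]
grip_width: -0.0001
gripper_force: 0.0
t 8.6 tip inc [-0.2817  0.2212  0.1634] z inc [-0.0022 -0.0064 -1.    ] y inc [-0.0003  1.     -0.0064] F inc [ 0.2984 -0.4014  0.3473] q [  5.  40.  53.  -0.  88. -24.] w -5.786341493082907e-05 L 0.017
1.75 [-0.0016 -0.0343 -0.0014]
1.65 [ 0.0047 -0.0535 -0.0013]
1.55 [ 0.0091 -0.073  -0.0011]
1.45 [ 0.0116 -0.0912 -0.001 ]
1.35 [ 0.0123 -0.1097 -0.0009]
1.25 [ 0.0112 -0.1285 -0.0008]
```

```bash
python3 -m pendant '[[0,-0.001,-0.025,-0.001,0,0,0],[0,0.003,-0.043,-0.001,0,0,0],[0,0.008,-0.062,-0.001,0,0,0],[0,0.0105,-0.08,-0.001,0,0,0],[0,0.012,-0.098,-0.001,0,0,0]]' | tail -3; python3 -c "
from arc import *
rows([1.4,1.3,1.2,1.1,1.0,.9,.8])"
```

```text
ft_force: [1.4, -0.2, -0.0]
grip_width: -0.0
gripper_force: 0.8
t 9.225 tip inc [-0.2926  0.1258  0.1711] z inc [ 0.0037  0.0066 -1.    ] y inc [-0.0009  1.      0.0066] F inc [ 0.8246  1.1216 -0.0007] q [  2.  30.  71.  -0.  79. -27.] w -1.9909625145242086e-05 L 0.017
1.4 [ 0.0013 -0.0051  0.006 ]
1.3 [ 0.0011 -0.0237  0.0059]
1.2 [-0.0009 -0.0425  0.0058]
1.1 [-0.0048 -0.0611  0.0057]
1.0 [-0.0107 -0.0794  0.0056]
0.9 [-0.0184 -0.0972  0.0055]
0.8 [-0.028  -0.1143  0.0054]
```

Contact is made with a light force, so I continue round the arc.

```bash
python3 -m pendant '[[0,0.001,-0.02,0.003,0,0,0],[0,-0.001,-0.039,0.003,0,0,0],[0,-0.004,-0.058,0.004,0,0,0],[0,-0.01,-0.077,0.005,0,0,0],[0,-0.017,-0.095,0.005,0,0,0]]' | tail -3; python3 -c "
from arc import *
rows([.9,.8,.7,.6,.5,.4])"
```

```text
ft_force: [2.5, 0.3, 1.5]
grip_width: -0.0001
gripper_force: 1.5
t 9.85 tip inc [-0.2749  0.0312  0.1659] z inc [ 0.0049  0.0073 -1.    ] y inc [-0.0011  1.      0.0073] F inc [0.9656 2.2678 1.5222] q [ -4.  22.  86.  -0.  72. -33.] w -5.9758324636631765e-05 L 0.017
0.9 [-0.0009 -0.0025  0.0009]
0.8 [-0.0104 -0.0196  0.0008]
0.7 [-0.0218 -0.0357  0.0007]
0.6 [-0.0349 -0.0507  0.0007]
0.5 [-0.0497 -0.0644  0.0007]
0.4 [-0.0659 -0.0765  0.0007]
```

```bash
python3 -m pendant '[[0,-0.01,-0.019,0.001,0,0,0],[0,-0.021,-0.035,0.001,0,0,0],[0,-0.034,-0.05,0.001,0,0,0],[0,-0.049,-0.064,0.001,0,0,0],[0,-0.066,-0.0765,0.001,0,0,0]]' | tail -3; python3 -c "
from arc import *
rows([.4,.32,.25,.2,.15,.12,.1])"
```

```text
ft_force: [3.0, 2.3, 3.6]
grip_width: -0.0002
gripper_force: 1.4
t 10.475 tip inc [-0.2082 -0.0448  0.1651] z inc [ 0.0065  0.0079 -0.9999] y inc [-0.001   1.      0.0079] F inc [-0.5834  3.7705  3.6139] q [-16.  18.  92.   0.  69. -45.] w -0.0001840455280523034 L 0.017
0.4 [ 0.0008 -0.0004  0.0001]
0.32 [-0.0131 -0.0089  0.0002]
0.25 [-0.0259 -0.0153  0.0002]
0.2 [-0.0354 -0.0194  0.0002]
0.15 [-0.045  -0.0229  0.0002]
0.12 [-0.0509 -0.0248  0.0003]
0.1 [-0.0549 -0.0259  0.0003]
```

```bash
python3 -m pendant '[[0,-0.013,-0.009,0,0,0,0],[0,-0.025,-0.015,0,0,0,0],[0,-0.035,-0.019,0,0,0,0],[0,-0.045,-0.023,0,0,0,0],[0,-0.051,-0.025,0,0,0,0]]' | tail -3; python3 -c "
from arc import *
rows([.12,.1,.08,.06,.04,.02,0])"
```

```text
ft_force: [1.9, 1.4, 8.0]
grip_width: -0.0003
gripper_force: 0.7
t 11.1 tip inc [-0.1573 -0.07    0.1648] z inc [ 0.0061  0.0058 -1.    ] y inc [-0.0006  1.      0.0058] F inc [-0.3579  2.3172  8.0263] q [-23.  19.  91.   0.  70. -52.] w -0.0003327084256089665 L 0.017
0.12 [-0.0001  0.0006 -0.0002]
0.1 [-0.0041 -0.0006 -0.0002]
0.08 [-0.0081 -0.0016 -0.0002]
0.06 [-0.0121 -0.0026 -0.0002]
0.04 [-0.0162 -0.0035 -0.0001]
0.02 [-0.0202 -0.0043 -0.0001]
0 [-0.0243 -0.005  -0.0001]
```

The upward force of 8 N is unexpected. I'll hold still, re-read it, and take a picture.

```bash
python3 -m pendant '[[0,0,0,0,0,0,0],[0,0,0,-0.003,0,0,0]]' | tail -3; python3 go.py
python3 - <<'E'
from h import *
S=grab("side");T=grab("top");W=grab("wrist")
for n,d in(("side",S),("top",T),("wrist",W)):
    for t in ("door_press","door_handle"): print(n,t,[(np.round(r["centre"],1),round(r["conf"],2)) for r in env.tip_of(n,t)[:2]])
a=cv2.resize(S["image"][130:350,130:400],(400,326)); b=cv2.resize(T["image"][60:280,130:400],(400,326))
cv2.imwrite("pics/m7.png",np.hstack([a,b]))
cv2.imwrite("pics/wrist7.png",W["image"])
E
```

```text
ft_force: [-0.2, 0.6, -0.5]
grip_width: -0.0002
gripper_force: 0.0
t 11.35 tip inc [-0.1584 -0.0706  0.1665] z inc [ 0.0034  0.0035 -1.    ] y inc [-0.0007  1.      0.0035] F inc [-0.5872  0.0916 -0.5267] q [-23.  19.  90.   0.  70. -52.] w -0.00015493402169501028 L 0.017
side door_press [(array([292., 223.]), 0.89)]
side door_handle [(array([301.7, 258.8]), 0.71)]
top door_press [(array([236.9, 132.9]), 0.34)]
top door_handle []
wrist door_press []
wrist door_handle [(array([253.1, 212.2]), 0.82)]
```

View pics/m7.png

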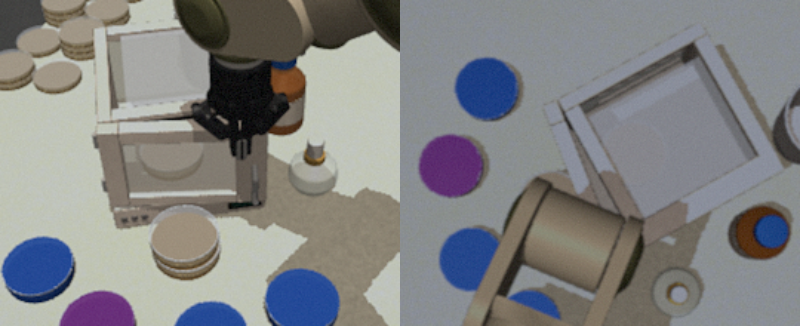

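The side view shows the finger at (240,150) on the free stile, with the door nearly shut and the two dishes standing at (183,240). The 8 N has gone, so it was only sliding friction. Now the slow press.

```bash
python3 -m pendant '[[0,-0.003,-0.001,0,0,0,0],[0,-0.006,-0.002,0,0,0,0],[0,-0.009,-0.003,0,0,0,0],[0,-0.011,-0.004,0,0,0,0]]' | tail -3; python3 go.py
```

```text
ft_force: [0.8, 11.4, 1.5]
grip_width: 0.0001
gripper_force: 0.0
t 12.3 tip inc [-0.1488 -0.0745  0.1644] z inc [-0.0018  0.0025 -1.    ] y inc [-0.0009  1.      0.0025] F inc [-9.5903  6.2207  1.5148] q [-24.  19.  90.   0.  70. -53.] w 0.00014602751510123748 L 0.017
```

```bash
python3 -m pendant '[[0,-0.001,0.0005,0,0,0,0],[0,-0.002,0.001,0,0,0,0],[0,-0.003,0.001,0,0,0,0]]' | tail -3; python3 go.py
```

```text
ft_force: [-9.4, 11.0, 5.3]
grip_width: 0.0001
gripper_force: 0.0
t 12.675 tip inc [-0.1478 -0.0745  0.1642] z inc [-0.0054 -0.0005 -1.    ] y inc [-0.0015  1.     -0.0005] F inc [-14.1337  -2.9081   5.3322] q [-24.  20.  90.   0.  71. -53.] w 0.00013279035341757852 L 0.017
```

```bash
python3 -m pendant '[[0,-0.001,0,0,0,0,0],[0,-0.002,0,0,0,0,0]]' | tail -3; python3 go.py;python3 -m pendant '[[0,-0.001,0,0,0,0,0],[0,-0.002,0,0,0,0,0]]' | tail -3; python3 go.py
```

```text
ft_force: [-1.7, 8.3, -0.6]
grip_width: -0.0003
gripper_force: 0.0
t 12.925 tip inc [-0.145  -0.0738  0.1642] z inc [-0.0037  0.0014 -1.    ] y inc [-0.0014  1.      0.0015] F inc [-8.1025  2.6017 -0.5583] q [-24.  20.  90.   0.  71. -53.] w -0.0003110119661838103 L 0.017
ft_force: [-0.6, 5.2, -1.6]
grip_width: 0.0001
gripper_force: 0.0
t 13.175 tip inc [-0.1421 -0.0736  0.1642] z inc [-0.002   0.0016 -1.    ] y inc [-0.0014  1.      0.0017] F inc [-4.8697  1.9814 -1.591 ] q [-24.  20.  89.   0.  71. -53.] w 0.00010867379118102031 L 0.017
```

```bash
python3 -m pendant '[[0,-0.001,0,0,0,0,0],[0,-0.002,0,0,0,0,0],[0,-0.003,0,0,0,0,0]]' | tail -3; python3 go.py;python3 -m pendant '[[0,-0.001,0,0,0,0,0],[0,-0.002,0,0,0,0,0],[0,-0.003,0,0,0,0,0]]' | tail -3; python3 go.py
```

```text
ft_force: [0.2, 0.5, 0.6]
grip_width: -0.0001
gripper_force: 0.0
t 13.55 tip inc [-0.1374 -0.0737  0.1647] z inc [ 0.0018  0.002  -1.    ] y inc [-0.0009  1.      0.002 ] F inc [-0.3422  0.3718  0.584 ] q [-24.  20.  89.   0.  71. -53.] w -5.651015703135479e-05 L 0.017
ft_force: [0.5, -1.0, 0.0]
grip_width: 0.0
gripper_force: 0.0
t 13.925 tip inc [-0.1348 -0.0736  0.1647] z inc [ 0.0011  0.002  -1.    ] y inc [-0.001  1.     0.002] F inc [ 1.1103 -0.0399  0.0153] q [-25.  20.  89.   0.  71. -54.] w 3.664596368678576e-05 L 0.017
```

The catch has pulled the door away from the finger. I follow it in to confirm it's on the stop.

```bash
python3 -m pendant '[[0,-0.001,0,0,0,0,0],[0,-0.002,0,0,0,0,0],[0,-0.003,0,0,0,0,0]]' | tail -3|head -1; python3 go.py;python3 -m pendant '[[0,-0.001,0,0,0,0,0],[0,-0.002,0,0,0,0,0]]' | tail -3|head -1; python3 go.py
```

```text
ft_force: [-2.4, 5.9, 2.3]
t 14.3 tip inc [-0.1327 -0.0737  0.1645] z inc [-0.0009  0.0016 -1.    ] y inc [-0.0012  1.      0.0016] F inc [-6.3084  0.7507  2.3122] q [-25.  20.  88.   0.  71. -54.] w -0.0004147466457112156 L 0.017
ft_force: [-6.9, 14.1, 5.7]
t 14.55 tip inc [-0.1325 -0.0738  0.1644] z inc [-0.0047  0.0011 -1.    ] y inc [-0.0017  1.      0.0012] F inc [-15.7133   0.7984   5.6873] q [-25.  21.  88.   0.  71. -54.] w -5.4187422852197825e-05 L 0.017
```

The door is on the hard stop: 15.7 N with no movement, and the face at x ≈ -0.122 as expected. I back off and check that it stays.

```bash
python3 -m pendant '[[0,0.01,0,0,0,0,0],[0,0.05,0,0,0,0,0],[0,0.1,0,-0.03,0,0,0],[0,0.13,0,-0.08,0,0,0],[0,0.13,0,-0.13,0,0,0]]' | tail -3|head -1; python3 -m pendant '[[0,0.06,0,0,0,0,0],[0,0.12,-0.05,0,0,0,0],[0,0.18,-0.1,0,0,0,0],[0,0.2,-0.12,0,0,0,0],[0,0.2,-0.12,0,0,0,0]]' | head -2
python3 - <<'E'
from go import *
S=grab("side")
def P(a,r,o,z):
    d=np.array([-np.sin(a),-np.cos(a)]); n=np.array([-np.cos(a),np.sin(a)]); e=np.array([-.1,.115])+d*r+n*o
    return np.round(proj(S,O+B@np.array([e[0],e[1],z])),1)
for t in("door_press","door_handle","dish_top_center","dish_mid_center"): print(t,[(np.round(r["centre"],1),round(r["conf"],2)) for r in env.tip_of("side",t)[:3]])
for a in(0,.05,.09): print(a,P(a,.195,.022,.184),P(a,.212,.048,.103))
cv2.imwrite("pics/end.png",cv2.resize(S["image"][130:350,130:400],(760,619)))
print(np.round(proj(S,O+B@np.array([-.035,.017,.0605])),1))
E
```

```text
ft_force: [1.3, -0.9, -0.3]
time_s: 15.8
position: [0.2242, 0.1321, 0.3114]
t 15.8 tip inc [-0.4619 -0.1963  0.2944] z inc [ 0.0022  0.0043 -1.    ] y inc [-0.0039  1.      0.0043] F inc [0.8026 1.3394 0.8391] q [  4. -13. 103.  -0.  90. -26.] w -3.429462442888445e-05 L 0.017
door_press [(array([292.7, 212.3]), 0.85)]
door_handle [(array([300.5, 247.2]), 0.87)]
dish_top_center [(array([271.9, 354.5]), 0.96), (array([198.7, 353.8]), 0.74), (array([159. , 310.7]), 0.7)]
dish_mid_center [(array([254.3, 291.2]), 0.64)]
0 [293.9 214.2] [304.  249.5]
0.05 [294.  217.5] [303.7 253.3]
0.09 [294.  220.2] [303.3 256.4]
[246.3 232.6]
```

The door's press and handle points lie at rows 212 and 247, matching angle 0 (ajar at 0.09 rad they would be at 220 and 256). Handing in.

```bash
python3 -c "
from rig import env
print(env.close_job())"
```

```text
the job is handed in; nothing more can be done
None
```

The job is handed in: the top dish lies on the chamber floor about 65 mm past the mouth plane, and the door stayed home on its catch after I backed off. The other two dishes were still standing and I saw nothing else disturbed, though I did not measure their positions; the hand-in call returned no verdict.

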